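# Fit the slicing disc on the vegetable cutter's slanted shaft

## Task

Hang the slicing disc (the one with the bar-shaped grip) on the slanted drive shaft of the vegetable cutter: slide it on along the shaft, turn it gently by its grip until its slots drop over the two driving pins, and seat it fully home on the flange. Feel your way and never force it, leave the disc sitting there, let go of, and leave the other things on the counter where they are.

Things in the scene. Friction and masses are not known exactly. Their poses are not given: they have to be found in the camera images.
- disc_grip (a point): The slicing disc: steel plate 185 mm across with a black hub, about 0.45 kg (+-25 %), lying flat, grip up. This point is on its axis, half-way up the grip, 38 mm above the underside; z is the disc's axis, up. The grip is a straight-sided bar along x: 64 mm long (x), 30 mm thick (y), from the plate (upper face 14 mm above the underside) to 58 mm above the underside.
- disc_under (a point): Centre of the slicing disc's underside; same axes as disc_grip. In the underside is a blind bore, 20 mm wide and 48 mm deep, for the shaft, and four slots, 12 mm wide and 11 mm deep, running outward from the bore along +x, -x, +y and -y, for the driving pins. The plate is 3 mm thick.
- machine: Vegetable cutter, feed head lifted off; stands fast. Origin at the centre of its foot, upright, its front (about towards the robot) faces its -x. 0.33 m deep, 0.28 m wide, 0.32 m high. The round chamber about the shaft has an inside radius of 100 mm and a wall that rises 30 mm above the flange face along the shaft. More than 70 N between disc and machine counts as forcing.
- shaft_root (a point): Where the drive shaft meets the flat face of its flange (64 mm across), 225 mm above the counter. z: up and out along the shaft, 40 degrees from the vertical, leaning to the machine's front; y level. Two round-topped driving pins, 8 mm thick and 9 mm high, stand on the flange, 20 mm either side of the axis. Home, the disc's underside lies on the flange: disc_under here, disc_grip 38 mm up z.
- shaft_tip (a point): Tip of the shaft, 42 mm up its axis (18 mm thick, round-ended); same axes as shaft_root. Shaft and pins stand at whatever angle the motor stopped: it differs each time, is NOT measured and not in these axes; 0.35 Nm of drag holds it. Unless slots are over the pins (within 0.1 rad) the disc rides on the pin tops, 9 mm short of home; within a quarter turn a slot always meets them. Measured poses are good to about 2 mm.
- shredder: Bystander, leave alone: a second, shredding disc, 185 mm across with a low round hub, lying to the right; not wanted. Origin at the centre of its underside.
- water: Bystander, leave alone: clear water bottle, 62 mm across, 200 mm tall. Origin at the centre of its underside.
- beaker: Bystander, leave alone: steel beaker, 80 mm across, 100 mm tall. Origin at the centre of its underside.
- turner: Bystander, leave alone: pancake turner, 270 mm long, lying flat. Origin at the centre of its underside.

How it is judged:
By the outcome, as a careful person would: the job done as asked, in the order asked, and still so for the second after the job is handed in, with the robot touching nothing.
It also fails if it takes over 64 s, if anything falls off the work surface, if the arm or the gripper's body presses on something with over 40 N, if the wrist force passes 120 N, or if a joint passes its speed limit or range.

## Robot

A 6-joint arm with a two-finger parallel gripper is mounted at the origin on the work surface. World frame = base frame: x ahead of the robot, y to its left, z up, the work surface at z = 0. Lengths are in m, angles in rad, forces in N, time in s.
With the tool pointing down it reaches from about 0.35 to 0.925 m from the base axis. Payload 6.4 kg.
Tool frame: the origin (TCP) lies at the very end of the fingers, on their centre line; the grasp point (between the pads) lies behind it (bot.grip_point_offset is the z of the grasp point in the tool frame, in m); z points along the fingers, y is the line along which they close (so a half turn about z gives the same grasp; the last joint's range is limited). The gripper opens to 94 mm and grips with 3 to 60 N. Pads are 16 mm wide; open, the fingers measure 119 mm over their backs; the gripper's body (75 mm by 177 mm) begins 78 mm behind the grasp point.
Start: joints at [-1.325, 0.245, 1.558, -0, 1.339, -0.174], TCP at [0.265, -0.594, 0.205] pointing down, gripper open.
Joint ranges: [-3.13, 3.13], [-1.02, 2.26], [0.13, 2.54], [-0.95, 4.09], [0.21, 2.88], [-2.74, 2.74]. Speed limits (rad/s): [2.57, 2.57, 3.14, 3.14, 3.14, 3.14].

## Interface

Orientations are given as a unit quaternion [x, y, z, w].
In Python, from cell import bot, cams, ticket gives the robot as it stands.
- The arm moves only by the shell command python3 -m creep 'ROWS' [FORCE]. ROWS is text: rows parted by semicolons, each of 7 numbers parted by spaces: the turn, a rotation vector about the world's x, y, z as a fraction of full scale, then the shift along the world's x, y, z as a fraction of full scale, then the opening, from 0 (shut) to 1 (fully open). In form: rx ry rz x y z claw; .... A call has 1 to 8 rows; each row shifts and turns the commanded pose from where the row before left it; what a row does not reach is not made up. Full scale, the value 1, is 0.2 m for a shift and 2 pi rad for a turn. A row lasts 1/12 s, in which the tool goes at most 41.7 mm and 7.16 degrees, less where a joint would pass 70% of its speed; a pose out of reach is approached as far as the arm can. A call with a number of a shift or a turn outside -1 to 1 is refused whole. A call with a gripper value outside its range is refused whole. The fingers move at their own pace and stop on an object; FORCE is the grip in N (left out, the last holds). Time passes only in rows, so rows that do not move let the fingers close. It gives the time, the measured TCP pose, the force, the opening and the grip force at its end, in the units of the state.
- bot.sense(): the state, without advancing time (a new reading comes with each control period).
- cams.read_camera(name): name is "scene" or "side" or "wrist"; returns the picture (400x640x3 uint8, blue, green, red); there is no depth.
- cams.camera_model(name): a dict with "intrinsics" (3x3 intrinsics, pixels), "k1" (the pictures are not rectified: a ray, as slopes to the right and down, at radius r is drawn at 1 + k1 r^2 times it, then the intrinsics apply), "R" (3x3) and "t" (3): a world point X has camera coordinates R X + t. Camera axes: x right, y down, z forward; pixel columns grow to the right and rows downward; lengths in m; the calibration is good to about 2 mm. A picture is of the moment at which its call begins: read the wrist's pose just before it. camera_model takes no time and is no camera call; for the wrist camera it gives the pose at the moment of the call.
- ticket.hand_in(): hands the job in; it is judged then, once.
The state is a dict: "time_s": time; "q": joint angles; "qvel": joint speeds; "effort": joint torques, N m; "tcp_pos": TCP position; "eef_rot": TCP orientation; "force": force on the tool from outside, world axes, zero at the start; "ft_torque": the same for the moment, N m; "width": finger opening in m; "gripper_force": force on a finger pad.
Only numpy, scipy, OpenCV 4.12 (cv2) and the standard library are available. Lean on these libraries where they do the work, as an engineer would, in place of code of your own. Each camera call takes 0.05 s, during which the arm holds its last target. There are 200 camera calls.

## Working session

There is one attempt and no reset: what is moved stays moved. The work goes in short steps, Python scripts to look and compute and a shell command to move; the robot and the scene stay as the last step left them, time stands still between calls to the robot, and variables do not carry over. Pictures are saved under pics/ and viewed, at most 10 in all, crops included, and the job is handed in when it is done.

```bash
ls; mkdir -p pics
python3 - <<'E'
from cell import bot,cams
import cv2
s=bot.sense();print(s, bot.grip_point_offset)
for n in ["scene","side"]:
    m=cams.camera_model(n);print(n,m)
    cv2.imwrite(f"pics/{n}0.png",cams.read_camera(n))
E
```

```text
pics
{'time_s': 0.0, 'q': array([-1.32514081e+00,  2.45777263e-01,  1.55895852e+00, -2.43186312e-05,
        1.33867396e+00, -1.74119901e-01]), 'qvel': array([ 0.00083692, -0.00021585, -0.00068229,  0.00054788,  0.00062458,
        0.00085007]), 'effort': array([ 3.44140972e-04, -4.15824330e+01, -3.14606917e+01,  6.84936368e-02,
        3.29576398e-02, -1.21918888e-04]), 'tcp_pos': array([ 0.26475719, -0.59300958,  0.20439872]), 'eef_rot': array([ 9.78053328e-01,  2.08352733e-01, -4.43129042e-05, -9.07542999e-04]), 'force': array([-0.22909452, -0.17127458,  0.62111855]), 'ft_torque': array([0.03773742, 0.00264797, 0.04299374]), 'gripper_force': 0.0, 'width': 0.0940839226110543} -0.0188
scene {'intrinsics': array([[479.88089863,   0.        , 318.65902776],
       [  0.        , 479.88089863, 202.80247085],
       [  0.        ,   0.        ,   1.        ]]), 'k1': 0.04813176282003423, 'R': array([[ 0.27218573,  0.96224122,  0.00260172],
       [ 0.68184874, -0.19096288, -0.7061271 ],
       [-0.67896776,  0.1939717 , -0.70808033]]), 't': array([-0.10803203, -0.1818499 ,  1.88084668])}
side {'intrinsics': array([[498.07906155,   0.        , 313.61470095],
       [  0.        , 498.07906155, 200.74303685],
       [  0.        ,   0.        ,   1.        ]]), 'k1': 0.020191969034147446, 'R': array([[ 0.76104199, -0.6486961 ,  0.00291022],
       [-0.36417648, -0.43095117, -0.82562497],
       [ 0.53683386,  0.62727543, -0.56421179]]), 't': array([-0.33343762,  0.28342661,  1.37473423])}
```

View pics/scene0.png

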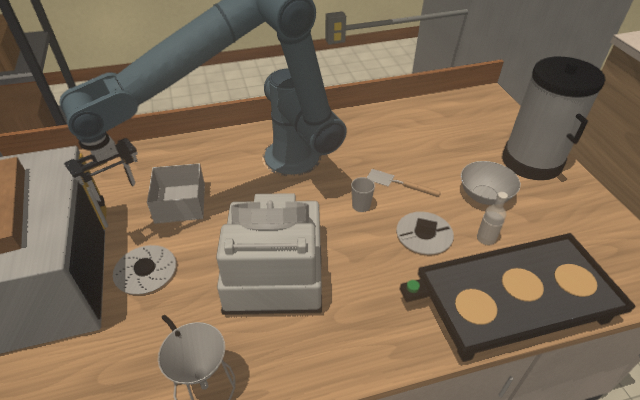

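View pics/side0.png

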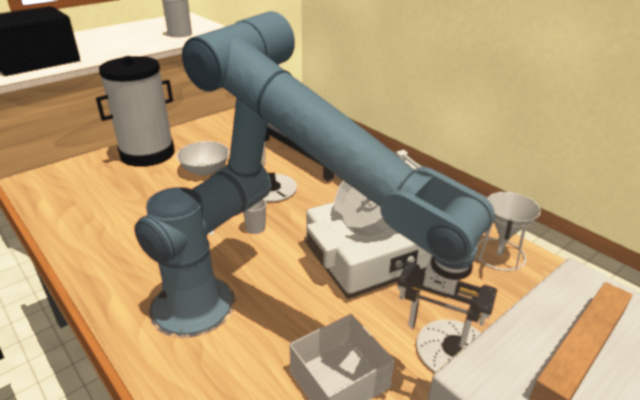

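The scene view has the slicing disc at (425,232) with its grip at (427,228), the machine at (270,255), the shredder at (146,268), the beaker at (362,195) and the turner at (400,183). In the side view the arm hides the shaft. I'll locate these roughly, then go and look with the wrist camera.

```bash
cat > h.py <<'E'
import numpy as np, cv2
from cell import bot,cams
from scipy.spatial.transform import Rotation as Ro
def ray(m,u,v):
    K=m['intrinsics'];k=m['k1']
    p=np.array([(u-K[0,2])/K[0,0],(v-K[1,2])/K[1,1]]);q=p.copy()
    for _ in range(20): q=p/(1+k*(q@q))
    d=m['R'].T@np.array([q[0],q[1],1]);return -m['R'].T@m['t'],d/np.linalg.norm(d)
def onz(m,u,v,z):
    c,d=ray(m,u,v);return c+d*(z-c[2])/d[2]
def tri(rays):
    A=np.zeros((3,3));b=np.zeros(3)
    for c,d in rays:
        P=np.eye(3)-np.outer(d,d);A+=P;b+=P@c
    X=np.linalg.solve(A,b);return X,[np.linalg.norm(np.cross(X-c,d)) for c,d in rays]
def proj(m,X):
    X=np.atleast_2d(X);c=X@m['R'].T+m['t'];p=c[:,:2]/c[:,2:];p=p*(1+m['k1']*(p**2).sum(1,keepdims=True))
    return p*m['intrinsics'][0,0]+m['intrinsics'][:2,2]
E
python3 - <<'E'
from h import *
np.set_printoptions(precision=4,suppress=True)
m=cams.camera_model('scene')
print('cam',-m['R'].T@m['t'])
for n,u,v,z in [('disc',425,233,.012),('grip',427,222,.058),('machineFL foot',222,309,0),('machineR',321,311,0),('beaker',362,208,0),('bottle',490,240,0),('shred',146,268,.01),('pot',540,170,0),('turnerL',375,178,0),('turnerR',438,193,0)]:
    print(n,onz(m,u,v,z))
s=cams.camera_model('side');print(-s['R'].T@s['t'])
w=cams.camera_model('wrist');print(w)
st=bot.sense();R=Ro.from_quat(st['eef_rot']).as_matrix();print(R, R.T@(-w['R'].T@w['t']-st['tcp_pos']), R.T@w['R'].T)
im=cv2.resize(cams.read_camera('scene')[190:330,200:460],None,fx=3,fy=3,interpolation=cv2.INTER_CUBIC)
cv2.imwrite('pics/c1.png',im)
E
```

```text
cam [ 1.4304 -0.2956  1.2037]
disc [0.5175 0.33   0.012 ]
grip [0.5109 0.3321 0.058 ]
machineFL foot [ 0.618  -0.3529  0.    ]
machineR [ 0.7025 -0.0794 -0.    ]
beaker [0.342  0.1734 0.    ]
bottle [0.5929 0.5273 0.    ]
shred [ 0.4149 -0.5562  0.01  ]
pot [0.3332 0.8845 0.    ]
turnerL [0.2072 0.2723 0.    ]
turnerR [0.3443 0.4624 0.    ]
[-0.381  -0.9565  1.0106]
{'intrinsics': array([[285.2824,   0.    , 322.1341],
       [  0.    , 285.2824, 195.2515],
       [  0.    ,   0.    ,   1.    ]]), 'k1': -0.05014363791794378, 'R': array([[ 0.4072, -0.9134, -0.0019],
       [-0.8856, -0.3953,  0.2439],
       [-0.2235, -0.0976, -0.9698]]), 't': array([-0.6495, -0.025 ,  0.3913])}
[[ 0.9132  0.4076 -0.0004]
 [ 0.4076 -0.9132  0.0016]
 [ 0.0003 -0.0017 -1.    ]] [ 0.0708  0.0005 -0.1798] [[-0.0005 -0.9697 -0.2442]
 [ 1.     -0.0004 -0.0004]
 [ 0.0003 -0.2442  0.9697]]
```

View pics/c1.png

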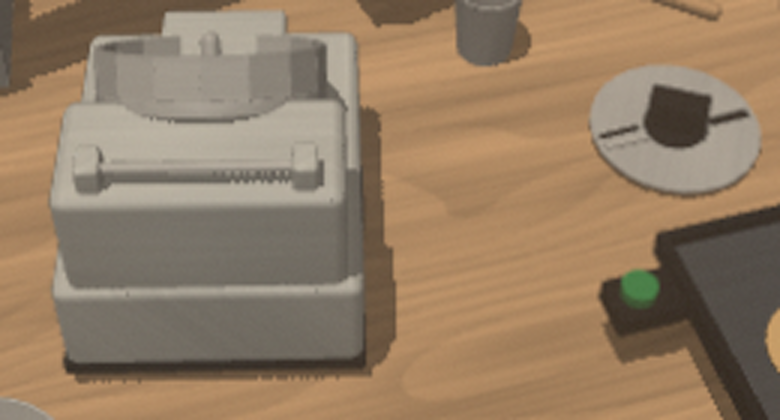

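The crop shows the machine with its rear towards the camera and the shaft tip inside the chamber at about (270,204) full-frame. The disc's grip bar lies roughly along the line of its two radial blade slots.

Run:
```python
from h import *
np.set_printoptions(precision=4,suppress=True)
m=cams.camera_model('scene')
tip=onz(m,269.5,202.5,.2572)
a=np.arctan2(.0794-.3529,.7025-.618)
ym=np.array([.7025-.618,-.0794+.3529,0]);ym/=np.linalg.norm(ym);xm=np.array([ym[1],-ym[0],0])
zs=-np.sin(np.radians(40))*xm+np.array([0,0,np.cos(np.radians(40))])
root=tip-.042*zs
print('tip',tip,'root',root,'zs',zs,'xm',xm)
print('view tcp',root+.25*zs)
```

```text
tip [ 0.4848 -0.1678  0.2572] root [ 0.5106 -0.1758  0.225 ] zs [-0.6141  0.1897  0.766 ] xm [ 0.9554 -0.2952  0.    ]
view tcp [ 0.3571 -0.1284  0.4165]
```

```bash
python3 -m creep '0 0 0 0 0 0.2 1; 0 0 0 0 0 0.2 1; 0 0 0 0 0 0.2 1; 0 0 0 0 0.2 0.2 1; 0 0 0 0 0.2 0.1 1; 0 0 0 0 0.2 0 1; 0 0 0 0 0.2 0 1; 0 0 0 0 0.2 0 1'
```

```text
time_s: 0.82
tcp_pos: [0.2647, -0.4051, 0.3735]
eef_rot: [0.978, 0.208, 0.0, 0.0]
force: [-0.7, -0.2, 0.3]
width: 0.0939
gripper_force: 0.0
```

```bash
python3 -m creep '-0.0055 -0.0177 0 0.05 0.17 0.03 1; -0.0055 -0.0177 0 0.05 0.17 0.03 1; -0.0055 -0.0177 0 0.05 0.17 0.03 1; -0.0055 -0.0177 0 0.05 0.17 0.03 1; -0.0055 -0.0177 0 0.06 0.17 0.03 1; -0.0053 -0.0176 0 0.06 0.17 0.03 1; 0 0 0 0.06 0.17 0.02 1; 0 0 0 0.06 0.14 0 1' && python3 -m creep '0 0 0 0 0 0 1; 0 0 0 0 0 0 1'
python3 - <<'E'
from h import *
print(bot.sense())
np.save('w1.npy',cams.camera_model('wrist'),allow_pickle=True)
cv2.imwrite('pics/w1.png',cams.read_camera('wrist'))
E
```

```text
time_s: 1.48
tcp_pos: [0.3715, -0.1564, 0.4168]
eef_rot: [0.922, 0.194, 0.293, 0.16]
force: [0.6, 0.0, 0.7]
width: 0.094
gripper_force: 0.0
time_s: 1.65
tcp_pos: [0.3726, -0.153, 0.4186]
eef_rot: [0.921, 0.201, 0.294, 0.16]
force: [-0.3, -0.6, 0.5]
width: 0.0943
gripper_force: 0.0
{'time_s': 1.65, 'q': array([-0.98847117, -1.01612069,  2.22177715,  0.42791642,  1.39794057,
        0.19654883]), 'qvel': array([-0.10461925,  0.00477023,  0.00463231, -0.00090774,  0.00381668,
       -0.0082374 ]), 'effort': array([  2.35200718,   1.42035708, -33.79702806,   0.98138619,
        -1.14185326,   0.12516672]), 'tcp_pos': array([ 0.37262069, -0.15297565,  0.41862387]), 'eef_rot': array([0.92067796, 0.2005911 , 0.29412553, 0.16001715]), 'force': array([-0.31197991, -0.64870643,  0.46580287]), 'ft_torque': array([ 0.0599399 ,  0.27495096, -0.01486535]), 'gripper_force': 0.0, 'width': 0.09434229054984851}
```

View pics/w1.png

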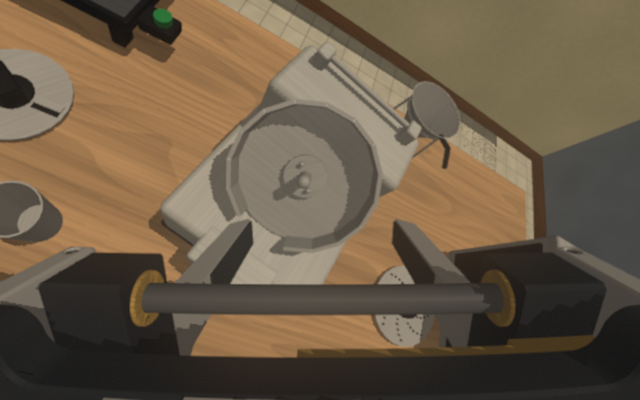

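The wrist view shows the chamber centred near (305,173), with flange and shaft at about (302,180). I'll zoom in there to look for the pins.

Run:
```python
import cv2,numpy as np
im=cv2.imread('pics/w1.png')[90:265,215:395]
im=cv2.resize(im,None,fx=3.4,fy=3.4,interpolation=cv2.INTER_CUBIC)
lab=cv2.cvtColor(im,cv2.COLOR_BGR2LAB);lab[...,0]=cv2.createCLAHE(3,(4,4)).apply(lab[...,0])
cv2.imwrite('pics/w1c.png',cv2.cvtColor(lab,cv2.COLOR_LAB2BGR))
```

```text
(no output)
```

View pics/w1c.png

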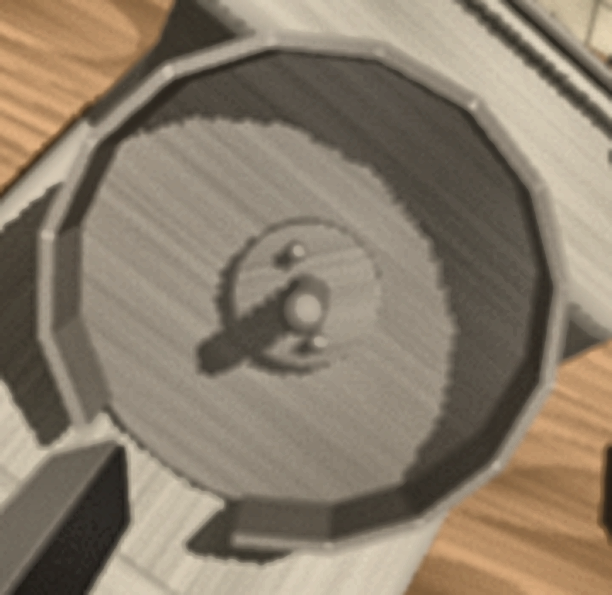

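The flange is centred near (304.7,177) full-frame, with the shaft tip at (304.4,180) and the driving pins clearly at (302.7,163.8) and (308.5,190.6). Now I can compute the shaft, machine yaw and pin angle, and refine the disc.

```bash
cat > shaft.py <<'E'
from h import *
np.set_printoptions(precision=4,suppress=True)
m=cams.camera_model('scene');w=np.load('w1.npy',allow_pickle=True).item()
im=cv2.imread('pics/scene0.png');g=cv2.cvtColor(im,cv2.COLOR_BGR2GRAY).astype(float)
pts=[]
for u in range(232,314,2):
    col=g[300:322,u-1:u+2].mean(1);k=np.argmax(np.diff(col));pts.append((u,300+k+.5))
pts=np.array(pts,float);l=np.polyfit(pts[:,0],pts[:,1],1);r=pts[:,1]-np.polyval(l,pts[:,0]);ok=abs(r)<1.5;l=np.polyfit(*pts[ok].T,1)
P=[onz(m,u,np.polyval(l,u),0) for u in (225,318)];ym=(P[1]-P[0]);ym/=np.linalg.norm(ym);xm=np.array([ym[1],-ym[0],0])
print('n ok',ok.sum(),'edge slope',l,'yaw deg',np.degrees(np.arctan2(xm[1],xm[0])))
zs=-np.sin(np.radians(40))*xm+np.array([0,0,np.cos(np.radians(40))])
def onplane(c,d,p,n): return c+d*((p-c)@n)/(d@n)
tip,e=tri([ray(m,269.5,203.5),ray(w,304.4,179.8)])
print('tip tri',tip,e)
tip=tip+zs*(.2572-tip[2])*0
root=tip-.042*zs
print('root from tip',root)
fc=ray(w,304.7,176.8);print('flange ctr at z=.225',fc[0]+fc[1]*(.225-fc[0][2])/fc[1][2])
pp=[onplane(*ray(w,*q),root+.008*zs,zs) for q in [(302.65,163.8),(308.5,190.6)]]
mid=(pp[0]+pp[1])/2;print('pin dist',np.linalg.norm(pp[0]-pp[1]),'axis at root from pins',mid-.008*zs)
pd=(pp[0]-pp[1]);pd/=np.linalg.norm(pd);xs=np.cross(ym,zs)
print('zs',zs,'xs',xs,'ym',ym,'pin angle deg from xs',np.degrees(np.arctan2(pd@ym,pd@xs)),pd)
E
python3 shaft.py
python3 - <<'E'
from h import *
np.set_printoptions(precision=4,suppress=True)
m=cams.camera_model('scene');im=cv2.imread('pics/scene0.png')
c=im[195:270,385:465].astype(int)
dark=((c.max(2)<70)).astype(np.uint8)
n,lab,st,ce=cv2.connectedComponentsWithStats(dark)
for i in range(1,n):
    if st[i,4]>8: print(st[i],ce[i]+[385,195])
hsv=cv2.cvtColor(im[195:270,385:465],cv2.COLOR_BGR2HSV)
gr=((hsv[...,1]<60)&(hsv[...,2]>90)).astype(np.uint8)
cs,_=cv2.findContours(gr,cv2.RETR_EXTERNAL,cv2.CHAIN_APPROX_NONE);cc=max(cs,key=cv2.contourArea)
P=np.array([onz(m,*(p[0]+[385,195]),.0125)[:2] for p in cc])
A=np.c_[2*P,np.ones(len(P))];s=np.linalg.lstsq(A,(P**2).sum(1),rcond=None)[0];print('disc',s[:2],np.sqrt(s[2]+s[:2]@s[:2]))
E
```

```text
n ok 41 edge slope [ -0.0148 320.2352] yaw deg -14.879394635657187
tip tri [ 0.4847 -0.1686  0.2534] [np.float64(0.0005482406869773614), np.float64(0.0005482406869773166)]
root from tip [ 0.5108 -0.1756  0.2212]
flange ctr at z=.225 [ 0.5033 -0.1748  0.225 ]
pin dist 0.040902374312114034 axis at root from pins [ 0.5079 -0.1776  0.2193]
zs [-0.6212  0.1651  0.766 ] xs [ 0.7404 -0.1967  0.6428] ym [0.2568 0.9665 0.    ] pin angle deg from xs 51.017044448638956 [0.6654 0.6275 0.4044]
[ 30  24  21  20 319] [425.2539 228.7994]
[52 33 12  3 12] [442.5    228.8333]
[ 34  63  46  12 207] [443.7826 264.3671]
disc [0.5124 0.3298] 0.09076671457920735
```

Run:
```python
from h import *
np.set_printoptions(precision=4,suppress=True)
w=np.load('w1.npy',allow_pickle=True).item();m=cams.camera_model('scene')
im=cv2.imread('pics/w1.png')
def yaw(a,b):
    d=b-a; return np.degrees(np.arctan2(-d[0],d[1])) if d[1]>0 else np.degrees(np.arctan2(d[0],-d[1]))
g=cv2.cvtColor(im,cv2.COLOR_BGR2GRAY)
L=cv2.createLineSegmentDetector().detect(g)[0][:,0]
for l in L:
    n=np.hypot(l[2]-l[0],l[3]-l[1]);c=(l[:2]+l[2:])/2
    if n>28 and 160<c[0]<420 and 40<c[1]<260: 
        print('w',l.round(1),[round(yaw(onz(w,*l[:2],z),onz(w,*l[2:],z)),1) for z in (.25,.32)])
g=cv2.cvtColor(cv2.imread('pics/scene0.png'),cv2.COLOR_BGR2GRAY)
for l in cv2.createLineSegmentDetector().detect(g)[0][:,0]:
    n=np.hypot(l[2]-l[0],l[3]-l[1]);c=(l[:2]+l[2:])/2
    if n>30 and 215<c[0]<330 and 190<c[1]<325 and abs(l[3]-l[1])<10: 
        print('s',l.round(1),[round(yaw(onz(m,*l[:2],z),onz(m,*l[2:],z)),1) for z in (0.,.1,.2,.3)])
```

```text
w [413.   89.6 269.9  -0.2] [np.float64(0.9), np.float64(0.9)]
w [401.1 125.2 330.6  61.9] [np.float64(-14.6), np.float64(-14.6)]
w [328.3  65.5 397.4 127.5] [np.float64(-14.7), np.float64(-14.7)]
w [395.9 131.7 325.1  68.7] [np.float64(-14.6), np.float64(-14.6)]
w [209.9 273.5 248.3 222. ] [np.float64(76.1), np.float64(76.1)]
w [364.  130.8 378.  162.7] [np.float64(-48.3), np.float64(-48.3)]
w [177.4 246.8 147.3 226.3] [np.float64(-13.8), np.float64(-13.8)]
w [321.7   0.4 490.7 117.5] [np.float64(0.1), np.float64(0.1)]
w [194.9 259.9 229.4 223.1] [np.float64(70.8), np.float64(70.8)]
w [360.   82.5 399.  118.5] [np.float64(-15.5), np.float64(-15.5)]
w [331.4  57.5 359.4  82. ] [np.float64(-13.8), np.float64(-13.8)]
w [273.5 235.2 251.  218. ] [np.float64(-15.7), np.float64(-15.7)]
w [396.4 221.  435.2 273.4] [np.float64(-30.9), np.float64(-30.9)]
w [210.9 147.1 260.7 101.9] [np.float64(73.0), np.float64(73.0)]
w [248.8 132.9 236.6 160.5] [np.float64(-88.2), np.float64(-88.2)]
w [238.4 125.9 163.1 205.6] [np.float64(76.1), np.float64(76.1)]
w [159.4 208.6 199.3 237. ] [np.float64(-14.
[... 965 characters left out ...]
oat64(-14.7), np.float64(-14.7), np.float64(-14.7), np.float64(-14.7)]
s [223.1 310.3 316.9 308.6] [np.float64(-14.6), np.float64(-14.6), np.float64(-14.6), np.float64(-14.6)]
s [264.4 284.9 224.4 285.6] [np.float64(-14.6), np.float64(-14.6), np.float64(-14.6), np.float64(-14.6)]
s [233.1 246.9 303.1 245.9] [np.float64(-14.8), np.float64(-14.8), np.float64(-14.8), np.float64(-14.8)]
s [250.6 227.9 283.1 227.5] [np.float64(-14.7), np.float64(-14.7), np.float64(-14.7), np.float64(-14.7)]
s [216.9 259.  310.7 257.3] [np.float64(-14.5), np.float64(-14.5), np.float64(-14.5), np.float64(-14.5)]
s [218.1 289.2 315.7 287.6] [np.float64(-14.6), np.float64(-14.6), np.float64(-14.6), np.float64(-14.6)]
```

```bash
python3 -m creep '0 0 0 0 0.08 0.05 1; 0 0 0 0 0.2 0.02 1; 0.0055 0.0177 0 0.02 0.2 0 1; 0.0055 0.0177 0 0.03 0.2 0 1; 0.0055 0.0177 0 0.04 0.2 0 1; 0.0055 0.0177 0 0.05 0.2 0 1; 0.0055 0.0177 0 0.05 0.2 0 1; 0.0053 0.0176 0 0.05 0.2 0 1' && python3 -m creep '0 0 0 0.05 0.2 -0.1 1; 0 0 0 0.05 0.2 -0.1 1; 0 0 0 0.05 0.2 -0.1 1; 0 0 0 0.05 0.1 -0.1 1; 0 0 0 0 0 0 1; 0 0 0 0 0 0 1'
```

```text
time_s: 2.37
tcp_pos: [0.4293, 0.1089, 0.435]
eef_rot: [0.978, 0.206, 0.02, 0.003]
force: [0.9, -1.2, 1.0]
width: 0.0939
gripper_force: 0.0
time_s: 2.87
tcp_pos: [0.4664, 0.2356, 0.3577]
eef_rot: [0.978, 0.206, 0.02, 0.004]
force: [-0.3, 0.4, -0.2]
width: 0.094
gripper_force: 0.0
```

Machine yaw is firmly -14.6°. Next I look at the disc from above with the wrist camera, and at the shaft from the now clear side camera.

Run:
```python
from h import *
np.set_printoptions(precision=4,suppress=True)
np.save('w2.npy',cams.camera_model('wrist'),allow_pickle=True)
a=cams.read_camera('wrist');b=cams.read_camera('side')
cv2.imwrite('pics/w2.png',a);cv2.imwrite('pics/s2.png',b)
s=cams.camera_model('side');w=cams.camera_model('wrist')
p=proj(s,[[.4848,-.1696,.257]])[0];q=proj(w,[[.512,.33,.05]])[0];print(p,q)
x,y=int(p[0])-65,int(p[1])-50;print('side crop origin',x,y)
c1=cv2.resize(b[y:y+100,x:x+130],None,fx=6,fy=6,interpolation=cv2.INTER_CUBIC)
cv2.imwrite('pics/s2c.png',c1)
```

```text
[366.2869 189.1406] [278.1489 126.7933]
side crop origin 301 139
```

View pics/w2.png

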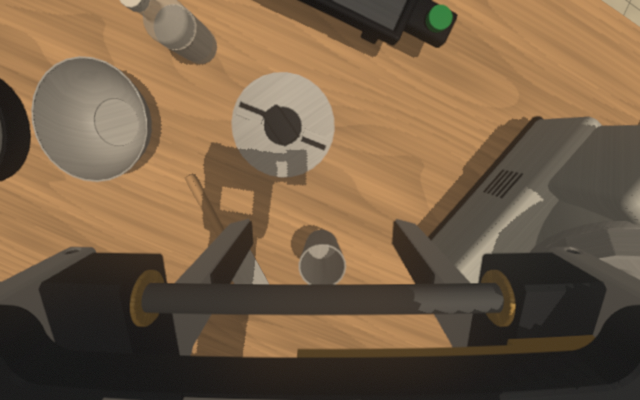

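View pics/s2c.png

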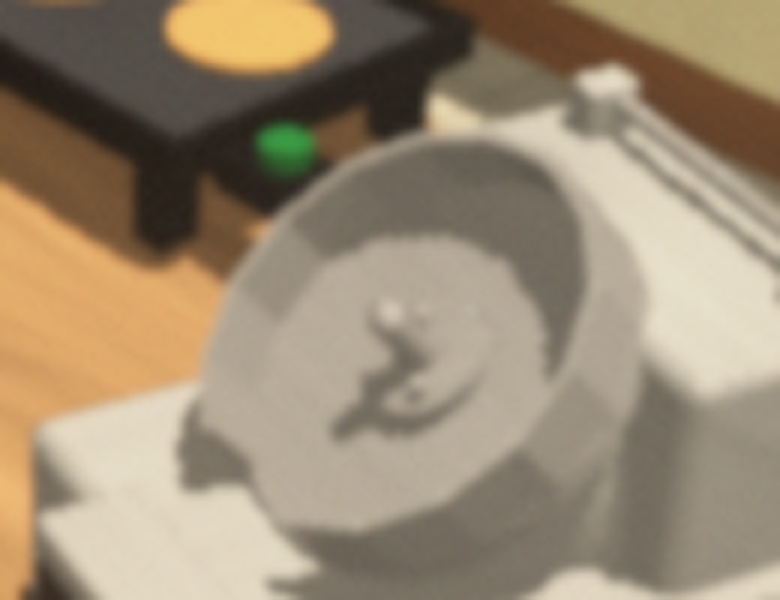

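Wrist view: disc centred near (283,125), round black hub, bar not separable by eye. Side crop: tip at (365.7,191), front pin at (369.7,204.8). I need a contrast-stretched zoom of the hub from both views.

Run:
```python
from h import *
np.set_printoptions(precision=4,suppress=True)
f=lambda im,s:cv2.resize(np.clip(im.astype(float)*3.2,0,255).astype(np.uint8),None,fx=s,fy=s,interpolation=cv2.INTER_CUBIC)
a=f(cv2.imread('pics/w2.png')[98:153,255:310],7);b=f(cv2.imread('pics/scene0.png')[208:248,405:445],385/40)
cv2.imwrite('pics/hub.png',np.hstack([a,b]))
s=cams.camera_model('side');m=cams.camera_model('scene');w=np.load('w1.npy',allow_pickle=True).item()
y=np.radians(-14.6);xm=np.array([np.cos(y),np.sin(y),0]);ym=np.array([-xm[1],xm[0],0])
zs=-np.sin(np.radians(40))*xm+[0,0,np.cos(np.radians(40))]
rs=[ray(m,269.5,203.5),ray(w,304.4,179.8),ray(s,365.7,191.)]
X,e=tri(rs);print('tip3',X,e)
for i,j in((0,1),(0,2),(1,2)): print(tri([rs[i],rs[j]])[0])
print('root via tip',X-zs*(X[2]-.225)/zs[2])
P,e=tri([ray(w,308.5,190.6),ray(s,369.7,204.8)]);print('pin',P,e)
def onplane(c,d,p,n): return c+d*((p-c)@n)/(d@n)
root=X-zs*(X[2]-.225)/zs[2]
pp=[onplane(*ray(w,*q),root+.008*zs,zs) for q in [(302.65,163.8),(308.5,190.6)]]
print('pins',pp,'axis mid at flange',(pp[0]+pp[1])/2-.008*zs,np.linalg.norm(pp[0]-pp[1]))
pd=pp[0]-pp[1];xs=np.cross(ym,zs);print('pin angle',np.degrees(np.arctan2(pd@ym,pd@xs)),'zs',zs,'root',root)
fc=ray(w,304.7,176.8);print('flange',onplane(*fc,root,zs))
# disc contour wrist
w2=np.load('w2.npy',allow_pickle=True).item();im=cv2.imread('pics/w2.png')
hsv=cv2.cvtColor(im,cv2.COLOR_BGR2HSV)[60:190,220:345]
gr=((hsv[...,1]<70)).astype(np.uint8);cs,_=cv2.findContours(gr,cv2.RETR_EXTERNAL,cv2.CHAIN_APPROX_NONE);cc=max(cs,key=cv2.contourArea)
el=cv2.fitEllipse(cc[:,0]+[220,60]);print(el)
P=np.array([onz(w2,*(p[0]+[220,60]),.013)[:2] for p in cc]);
for _ in range(4):
    A=np.c_[2*P,np.ones(len(P))];t=np.linalg.lstsq(A,(P**2).sum(1),rcond=None)[0];r=np.sqrt(t[2]+t[:2]@t[:2])
    P=P[abs(np.linalg.norm(P-t[:2],axis=1)-r)<.004]
print('disc',t[:2],r,len(P))
```

```text
tip3 [ 0.4842 -0.1688  0.252 ] [np.float64(0.0009437913576816342), np.float64(0.0011755868371439693), np.float64(0.001136948505644249)]
[ 0.4847 -0.1686  0.2534]
[ 0.4834 -0.1684  0.2513]
[ 0.4846 -0.1692  0.2513]
root via tip [ 0.5061 -0.1745  0.225 ]
pin [ 0.4872 -0.1881  0.2147] [np.float64(0.0031620523505391323), np.float64(0.003162052350539276)]
pins [array([ 0.5136, -0.1624,  0.239 ]), array([ 0.4868, -0.1877,  0.2226])] axis mid at flange [ 0.5052 -0.1763  0.2246] 0.04032568115687145
pin angle 50.7896384060585 zs [-0.622  0.162  0.766] root [ 0.5061 -0.1745  0.225 ]
flange [ 0.5041 -0.1752  0.2235]
((282.56951904296875, 124.26024627685547), (100.64997863769531, 103.93992614746094), 157.30548095703125)
disc [0.5135 0.3278] 0.09106165897234192 290
```

View pics/hub.png

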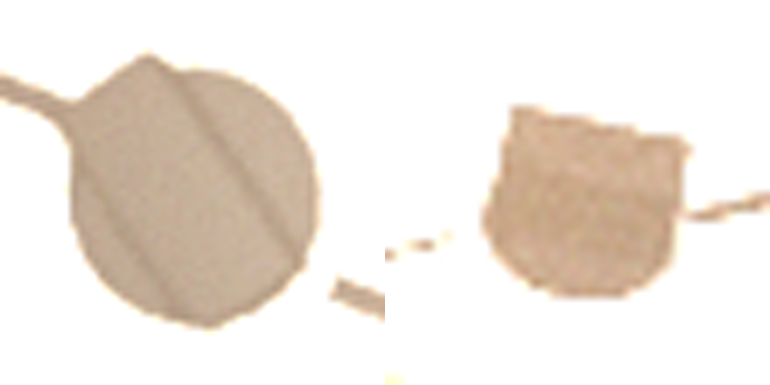

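The zoom shows the bar clearly, with long edges from (175,70) to (300,262) and from (75,155) to (185,315) in the left crop.

Run:
```python
from h import *
np.set_printoptions(precision=4,suppress=True)
w=np.load('w2.npy',allow_pickle=True).item()
f=lambda x,y:onz(w,x/7-.43+255,y/7-.43+98,.058)
for a,b in [((175,70),(300,262)),((75,155),(185,315)),((75,105),(185,315))]:
    d=f(*b)-f(*a);print('bar dir',np.degrees(np.arctan2(d[1],d[0])))
C=[f(*p) for p in [(148,55),(75,105),(305,265),(210,325)]];print('top corners mean',np.mean(C,0),[np.linalg.norm(C[0]-C[1]),np.linalg.norm(C[0]-C[2]),np.linalg.norm(C[1]-C[3]),np.linalg.norm(C[2]-C[3])])
s=bot.sense();R=Ro.from_quat(s['eef_rot']).as_matrix();print(R,s['tcp_pos'],s['q'])
```

```text
bar dir -123.45042996601529
bar dir -122.5266443030693
bar dir -129.5671719796264
top corners mean [0.5153 0.3254 0.058 ] [np.float64(0.020659590350301547), np.float64(0.0598921414479356), np.float64(0.05916483830654598), np.float64(0.02674761371058605)]
[[ 0.9146  0.4018  0.0462]
 [ 0.4022 -0.9156  0.002 ]
 [ 0.0431  0.0167 -0.9989]] [0.4669 0.2354 0.3607] [ 0.2553 -0.1729  1.7093 -0.0097  1.5599  1.412 ]
```

```bash
cat > go.py <<'E'
import sys
from h import *
np.set_printoptions(precision=4,suppress=True)
Y=np.radians(-14.6);XM=np.array([np.cos(Y),np.sin(Y),0]);YM=np.array([-XM[1],XM[0],0]);ZS=-np.sin(np.radians(40))*XM+[0,0,np.cos(np.radians(40))];XS=np.cross(YM,ZS)
def down(yaw):
    x=np.array([np.cos(yaw),np.sin(yaw),0]);z=np.array([0,0,-1.]);return np.c_[x,np.cross(z,x),z]
def shaft(phi):
    x=np.cos(phi)*XS+np.sin(phi)*YM;return np.c_[x,np.cross(-ZS,x),-ZS]
def need(R,p):
    s=bot.sense();R0=Ro.from_quat(s['eef_rot']).as_matrix()
    rv=Ro.from_matrix(R@R0.T).as_rotvec();d=np.array(p)-s['tcp_pos']
    print('turn frac',rv/2/np.pi,'deg',np.degrees(np.linalg.norm(rv)).round(2),'| shift frac',d/.2,'| q',s['q'].round(2),'F',s['force'].round(1),'T',s['ft_torque'].round(2),'t',s['time_s'],'w',round(s['width'],4))
E
python3 -m creep '0 0.0073 0.01 0.04 0.08 -0.12 1; 0 0 0.0185 0.04 0.08 -0.13 1; 0 0 0.0185 0.04 0.08 -0.12 1; 0 0 0.0185 0.04 0.08 -0.12 1; 0 0 0.0185 0.04 0.08 -0.12 1; 0 0 0.0085 0.03 0.06 -0.12 1; 0 0 0 0 0 -0.12 1; 0 0 0 0 0 0 1' && python3 -m creep '0 0 0 0 0 0 1; 0 0 0 0 0 0 1'
python3 - <<'E'
from go import *
need(down(np.radians(57)),[.513,.328,.19])
w2=cams.camera_model('wrist');im=cams.read_camera('wrist');cv2.imwrite('pics/w3.png',im)
c=proj(w2,[[.513,.328,.013]])[0];print(c)
hsv=cv2.cvtColor(im,cv2.COLOR_BGR2HSV)
x,y=int(c[0]),int(c[1]);y0=max(0,y-110);x0=x-110
g=((hsv[...,1]<70)).astype(np.uint8)[y0:y+75,x0:x+110]
cs,_=cv2.findContours(g,cv2.RETR_EXTERNAL,cv2.CHAIN_APPROX_NONE);cc=max(cs,key=cv2.contourArea)
P=np.array([onz(w2,*(p[0]+[x0,y0]),.013)[:2] for p in cc])
P=P[abs(np.linalg.norm(P-[.513,.328],axis=1)-.0925)<.012]
for _ in range(6):
    A=np.c_[2*P,np.ones(len(P))];t=np.linalg.lstsq(A,(P**2).sum(1),rcond=None)[0];r=np.sqrt(t[2]+t[:2]@t[:2])
    P=P[abs(np.linalg.norm(P-t[:2],axis=1)-r)<.003]
print('disc',t[:2],r,len(P))
E
```

```text
time_s: 3.63
tcp_pos: [0.5107, 0.3271, 0.1859]
eef_rot: [0.878, 0.478, -0.004, -0.002]
force: [-1.4, -0.0, -1.2]
width: 0.0941
gripper_force: 0.0
time_s: 3.8
tcp_pos: [0.5136, 0.3287, 0.1926]
eef_rot: [0.878, 0.478, 0.002, -0.001]
force: [0.4, 0.5, 0.0]
width: 0.0938
gripper_force: 0.0
turn frac [-0.0006  0.0002 -0.0003] deg 0.26 | shift frac [-0.0028 -0.0037 -0.013 ] | q [0.38 0.16 1.68 0.   1.3  0.96] F [0.4 0.5 0. ] T [-0.03 -0.08 -0.  ] t 3.8 w 0.0938
[321.8781 181.4537]
disc [0.5134 0.3275] 0.09151601736506142 400
```

```bash
python3 -m creep '0 0 0 0 -0.004 -0.16 1; 0 0 0 0 0 -0.16 1; 0 0 0 0 0 -0.16 1; 0 0 0 0 0 -0.16 1; 0 0 0 0 0 -0.12 1; 0 0 0 0 0 -0.06 1; 0 0 0 0 0 -0.04 1; 0 0 0 0 0 0 1' 40
python3 - <<'E'
from go import *
need(down(np.radians(57)),[.5134,.3275,.0195])
E
```

```text
time_s: 4.52
tcp_pos: [0.5123, 0.3286, 0.018]
eef_rot: [0.878, 0.479, -0.0, -0.002]
force: [-0.2, -0.2, -0.2]
width: 0.0937
gripper_force: 0.0
turn frac [-0.0004 -0.0004 -0.0006] deg 0.28 | shift frac [ 0.0054 -0.0056  0.0076] | q [0.38 0.38 1.76 0.   1.   0.95] F [-0.2 -0.2 -0.2] T [-0.02  0.01  0.01] t 4.5167 w 0.0937
```

```bash
python3 -m creep '0 0 0 0.004 -0.005 0.005 0.6; 0 0 0 0 0 0 0.35; 0 0 0 0 0 0 0.2; 0 0 0 0 0 0 0.2; 0 0 0 0 0 0 0.2; 0 0 0 0 0 0 0.2; 0 0 0 0 0 0 0.2; 0 0 0 0 0 0 0.2' 40
python3 - <<'E'
from go import *
need(down(np.radians(57)),[.5134,.3275,.0195])
print(bot.sense()['gripper_force'])
E
```

```text
time_s: 5.18
tcp_pos: [0.5127, 0.3278, 0.0187]
eef_rot: [0.878, 0.479, -0.0, -0.002]
force: [-0.8, -0.7, -0.1]
width: 0.0437
gripper_force: 0.0
turn frac [-0.0004 -0.0004 -0.0006] deg 0.31 | shift frac [ 0.0036 -0.0014  0.0038] | q [0.38 0.38 1.76 0.   1.   0.95] F [-0.8 -0.7 -0.1] T [-0.03  0.   -0.  ] t 5.1833 w 0.0437
0.0
```

Still closing.

```bash
python3 -m creep '0 0 0 0 0 0 0; 0 0 0 0 0 0 0; 0 0 0 0 0 0 0; 0 0 0 0 0 0 0; 0 0 0 0 0 0 0; 0 0 0 0 0 0 0' 40
python3 - <<'E'
from go import *
need(down(np.radians(57)),[.5134,.3275,.0195])
print(bot.sense()['gripper_force'])
E
```

```text
time_s: 5.68
tcp_pos: [0.5128, 0.3277, 0.0187]
eef_rot: [0.878, 0.479, -0.0, -0.002]
force: [0.6, -0.4, 0.3]
width: 0.0296
gripper_force: 39.9
turn frac [-0.0004 -0.0004 -0.0006] deg 0.3 | shift frac [ 0.0031 -0.0012  0.004 ] | q [0.38 0.38 1.76 0.   1.   0.95] F [ 0.6 -0.4  0.3] T [-0.13 -0.21  0.  ] t 5.6833 w 0.0296
39.94880698621273
```

```bash
python3 -m creep '0 0 0 0 0 0.05 0; 0 0 0 0 0 0.1 0; 0 0 0 0 0 0.17 0; 0 0 0 0 0 0.19 0; 0 0 0 0 0 0.19 0; 0 0 0 0 0 0.19 0; 0 0 0 -0.03 -0.03 0.19 0; 0 0 0 -0.05 -0.05 0.19 0' 45
python3 - <<'E'
from go import *
root=np.array([.5055,-.1752,.225])
need(shaft(np.radians(50.8)),root+.14*ZS)
print(ZS,XS,YM)
E
```

```text
time_s: 6.35
tcp_pos: [0.4957, 0.3116, 0.2737]
eef_rot: [0.878, 0.479, -0.001, -0.002]
force: [0.5, 0.3, -5.8]
width: 0.0296
gripper_force: 44.9
turn frac [-0.0084 -0.1121 -0.0562] deg 45.24 | shift frac [-0.3863 -2.3208  0.2926] | q [0.37 0.05 1.65 0.   1.44 0.94] F [ 0.5  0.3 -5.8] T [ 0.01 -0.14  0.01] t 6.35 w 0.0296
[-0.622  0.162  0.766] [ 0.7413 -0.1931  0.6428] [0.2521 0.9677 0.    ]
```

```bash
python3 -m creep '-0.001 -0.014 -0.007 -0.03 -0.1 0.12 0; -0.001 -0.014 -0.007 -0.03 -0.15 0.12 0; -0.001 -0.014 -0.007 -0.03 -0.16 0.1 0; -0.001 -0.014 -0.007 -0.03 -0.16 0.05 0; -0.001 -0.014 -0.007 -0.03 -0.16 0 0; -0.001 -0.014 -0.007 -0.03 -0.16 0 0; -0.001 -0.014 -0.007 -0.03 -0.16 0 0; -0.001 -0.014 -0.007 -0.03 -0.16 0 0' && python3 -m creep '0 0 0 -0.03 -0.16 0 0; 0 0 0 -0.03 -0.16 0 0; 0 0 0 -0.03 -0.16 0 0; 0 0 0 -0.03 -0.16 0 0; 0 0 0 -0.02 -0.16 0 0; 0 0 0 0 -0.1 0 0; 0 0 0 0 0 0 0; 0 0 0 0 0 0 0'
python3 - <<'E'
from go import *
root=np.array([.5055,-.1752,.225])
need(shaft(np.radians(50.8)),root+.14*ZS)
E
```

```text
time_s: 7.02
tcp_pos: [0.4469, 0.069, 0.3488]
eef_rot: [0.893, 0.292, 0.289, 0.184]
force: [-0.8, 0.4, -4.5]
width: 0.0292
gripper_force: 44.9
time_s: 7.68
tcp_pos: [0.4195, -0.1109, 0.3487]
eef_rot: [0.894, 0.291, 0.287, 0.183]
force: [-0.1, 0.3, -5.3]
width: 0.0297
gripper_force: 44.9
turn frac [-0.0007 -0.0003  0.0002] deg 0.29 | shift frac [-0.0055 -0.2083 -0.0821] | q [-0.72 -0.95  2.33  0.32  1.15  0.18] F [-0.1  0.3 -5.3] T [0.25 0.95 0.03] t 7.6833 w 0.0297
```

```bash
python3 -m creep '-0.0007 -0.0003 0.0002 0 -0.1 -0.04 0; 0 0 0 0 -0.1 -0.04 0; 0 0 0 0.05 -0.02 -0.06 0; 0 0 0 0.05 -0.02 -0.07 0; 0 0 0 0.05 -0.01 -0.06 0; 0 0 0 0 0 0 0; 0 0 0 0 0 0 0; 0 0 0 0 0 0 0'
python3 - <<'E'
from go import *
root=np.array([.5055,-.1752,.225])
need(shaft(np.radians(50.8)),root+.09*ZS)
s=bot.sense();R=Ro.from_quat(s['eef_rot']).as_matrix()
# predicted disc centre top rim ellipse vs seen: grip-top centre and upper disc
for n in('scene','side'):
    m=cams.camera_model(n);im=cams.read_camera(n)
    u=s['tcp_pos']+.0187*R[:,2];c=proj(m,[u]);print(n,c)
    t=np.linspace(0,2*np.pi,60);E=u+.0925*(np.outer(np.cos(t),R[:,0])+np.outer(np.sin(t),R[:,1]))-.0125*R[:,2]
    im2=im.copy();cv2.polylines(im2,[proj(m,E).round().astype(int)],True,(0,0,255),1)
    y,x=int(c[0,1]),int(c[0,0]);cv2.imwrite(f'pics/{n}4.png',cv2.resize(im2[y-65:y+65,x-65:x+65],(390,390),interpolation=cv2.INTER_CUBIC))
cv2.imwrite('pics/p4.png',np.hstack([cv2.imread('pics/scene4.png'),cv2.imread('pics/side4.png')]))
E
```

```text
time_s: 8.35
tcp_pos: [0.4508, -0.1591, 0.2972]
eef_rot: [0.892, 0.294, 0.29, 0.186]
force: [-0.2, 0.2, -4.7]
width: 0.0294
gripper_force: 44.9
turn frac [ 0.0004  0.0006 -0.0008] deg 0.4 | shift frac [-0.0065 -0.0078 -0.0161] | q [-0.78 -0.77  2.34  0.4   0.98  0.03] F [-0.2  0.2 -4.7] T [ 0.21  0.9  -0.02] t 8.35 w 0.0294
scene [[269.2625 190.11  ]]
side [[359.1637 182.917 ]]
```

View pics/p4.png

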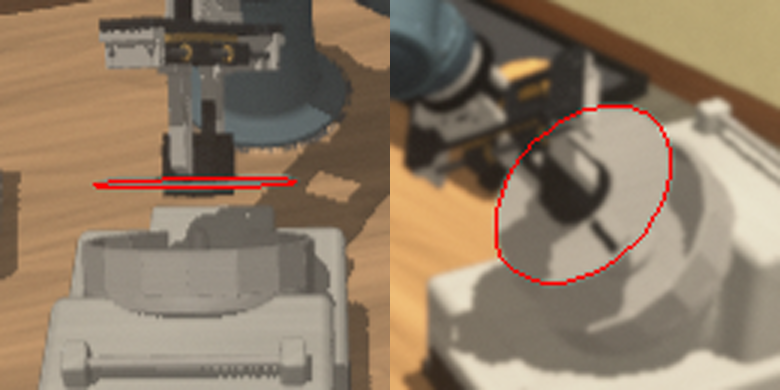

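The predicted disc outline lies right on the real one in both views: scene left crop, and side right crop with the disc above the chamber. So the grasp is as assumed, and I can slide down along the shaft in small steps.

```bash
python3 -m creep '0.0004 0.0006 -0.0008 0.018 -0.007 -0.028 0; 0 0 0 0.018 -0.007 -0.028 0; 0 0 0 0.018 -0.007 -0.028 0; 0 0 0 0.018 -0.007 -0.028 0; 0 0 0 0 0 0 0; 0 0 0 0 0 0 0'
cat > st.py <<'E'
from go import *
root=np.array([.5055,-.1752,.225])
s=bot.sense();R=Ro.from_quat(s['eef_rot']).as_matrix();v=s['tcp_pos']-root;f=s['force']-[-.2,.2,-4.7]
print('h under mm',round(1e3*(v@ZS)-18.7,2),'lat xs,ym mm',(1e3*v@XS).round(2),(1e3*v@YM).round(2),'tilt',np.degrees(np.arccos(-R[:,2]@ZS)).round(2),'phi',np.degrees(np.arctan2(R[:,0]@YM,R[:,0]@XS)).round(2),'F zs,xs,ym',(f@ZS).round(1),(f@XS).round(1),(f@YM).round(1),'T',s['ft_torque'].round(2),'w',round(s['width'],4))
E
python3 st.py
```

```text
time_s: 8.95
tcp_pos: [0.465, -0.1657, 0.2732]
eef_rot: [0.894, 0.291, 0.287, 0.184]
force: [-0.9, -0.3, -4.7]
width: 0.0298
gripper_force: 44.9
h under mm 44.96 lat xs,ym mm -0.89 -0.97 tilt 0.11 phi 50.68 F zs,xs,ym 0.3 -0.5 -0.6 T [0.26 0.98 0.01] w 0.0298
```

```bash
python3 -m creep '0 0 0 0.0046 0.004 0.003 0; 0 0 0 0.0093 -0.0024 -0.0115 0; 0 0 0 0.0093 -0.0024 -0.0115 0; 0 0 0 0.0093 -0.0024 -0.0115 0; 0 0 0 0.0093 -0.0024 -0.0115 0; 0 0 0 0 0 0 0' && python3 st.py
```

```text
time_s: 9.45
tcp_pos: [0.4734, -0.1668, 0.2648]
eef_rot: [0.894, 0.291, 0.287, 0.184]
force: [-0.0, -0.2, -5.4]
width: 0.0297
gripper_force: 44.9
h under mm 33.09 lat xs,ym mm 0.19 0.07 tilt 0.08 phi 50.7 F zs,xs,ym -0.7 -0.3 -0.4 T [0.28 0.92 0.01] w 0.0297
```

The tip has entered the bore without force. Continuing down.

```bash
python3 -m creep '0 0 0 0.0093 -0.0024 -0.0115 0; 0 0 0 0.0093 -0.0024 -0.0115 0; 0 0 0 0.0093 -0.0024 -0.0115 0; 0 0 0 0 0 0 0' && python3 st.py && python3 -m creep '0 0 0 0.0093 -0.0024 -0.0115 0; 0 0 0 0.0093 -0.0024 -0.0115 0; 0 0 0 0.0093 -0.0024 -0.0115 0; 0 0 0 0 0 0 0' && python3 st.py
```

```text
time_s: 9.78
tcp_pos: [0.4786, -0.168, 0.2569]
eef_rot: [0.894, 0.291, 0.287, 0.184]
force: [-2.2, -0.2, -8.9]
width: 0.0295
gripper_force: 44.9
h under mm 23.66 lat xs,ym mm -0.86 0.22 tilt 0.18 phi 50.69 F zs,xs,ym -2.1 -4.1 -0.9 T [ 0.35  1.46 -0.02] w 0.0295
time_s: 10.12
tcp_pos: [0.484, -0.1694, 0.2499]
eef_rot: [0.894, 0.291, 0.286, 0.184]
force: [-1.6, -0.5, -10.7]
width: 0.0295
gripper_force: 44.9
h under mm 14.72 lat xs,ym mm -1.09 0.2 tilt 0.2 phi 50.7 F zs,xs,ym -3.8 -4.7 -1.0 T [ 0.34  1.76 -0.11] w 0.0295
```

```bash
python3 -m creep '0 0 0 -0.0055 0.0015 -0.005 0; 0 0 0 0.0062 -0.0016 -0.0077 0; 0 0 0 0 0 0 0' && python3 st.py && python3 -m creep '0 0 0 0.0062 -0.0016 -0.0077 0; 0 0 0 0.0062 -0.0016 -0.0077 0; 0 0 0 0 0 0 0' && python3 st.py
```

```text
time_s: 10.37
tcp_pos: [0.4846, -0.1697, 0.249]
eef_rot: [0.894, 0.291, 0.287, 0.185]
force: [-1.0, 1.0, -9.6]
width: 0.0299
gripper_force: 44.9
h under mm 13.56 lat xs,ym mm -1.12 0.05 tilt 0.07 phi 50.71 F zs,xs,ym -3.1 -3.9 0.6 T [ 0.44  1.6  -0.03] w 0.0299
time_s: 10.62
tcp_pos: [0.4871, -0.1704, 0.2459]
eef_rot: [0.894, 0.291, 0.287, 0.185]
force: [-2.4, 0.3, -9.4]
width: 0.0295
gripper_force: 44.9
h under mm 9.52 lat xs,ym mm -1.15 0.02 tilt 0.08 phi 50.71 F zs,xs,ym -2.3 -4.7 -0.5 T [0.37 1.65 0.01] w 0.0295
```

```bash
python3 -m creep '0 0 0 0.0062 -0.0016 -0.0077 0; 0 0 0 0 0 0 0' && python3 st.py && python3 -m creep '0 0 0 0.0062 -0.0016 -0.0077 0; 0 0 0 0 0 0 0' && python3 st.py
```

```text
time_s: 10.78
tcp_pos: [0.4883, -0.1707, 0.2444]
eef_rot: [0.894, 0.291, 0.287, 0.185]
force: [-2.7, -0.6, -8.3]
width: 0.0297
gripper_force: 44.9
h under mm 7.55 lat xs,ym mm -1.14 0.03 tilt 0.08 phi 50.71 F zs,xs,ym -1.3 -4.0 -1.4 T [ 0.45  1.79 -0.02] w 0.0297
time_s: 10.95
tcp_pos: [0.4896, -0.171, 0.2428]
eef_rot: [0.894, 0.291, 0.287, 0.185]
force: [-2.7, 0.6, -9.2]
width: 0.03
gripper_force: 44.9
h under mm 5.56 lat xs,ym mm -1.15 0.04 tilt 0.08 phi 50.71 F zs,xs,ym -1.8 -4.8 -0.2 T [ 0.4   1.75 -0.01] w 0.03
```

```bash
python3 -m creep '0 0 0 0.0062 -0.0016 -0.0077 0; 0 0 0 0 0 0 0' && python3 st.py && python3 -m creep '0 0 0 0.0047 -0.0012 -0.0058 0; 0 0 0 0 0 0 0' && python3 st.py
```

```text
time_s: 11.12
tcp_pos: [0.4908, -0.1714, 0.2413]
eef_rot: [0.894, 0.291, 0.287, 0.185]
force: [-3.8, -0.1, -9.0]
width: 0.0298
gripper_force: 44.9
h under mm 3.57 lat xs,ym mm -1.13 0.02 tilt 0.08 phi 50.71 F zs,xs,ym -1.1 -5.4 -1.3 T [ 0.45  1.83 -0.03] w 0.0298
time_s: 11.28
tcp_pos: [0.4917, -0.1716, 0.2402]
eef_rot: [0.894, 0.291, 0.287, 0.185]
force: [-3.5, 0.3, -8.1]
width: 0.0299
gripper_force: 44.9
h under mm 2.09 lat xs,ym mm -1.13 0.02 tilt 0.08 phi 50.71 F zs,xs,ym -0.5 -4.6 -0.7 T [ 0.36  1.84 -0.07] w 0.0299
```

```bash
python3 -m creep '0 0 0 0.0047 -0.0012 -0.0058 0; 0 0 0 0 0 0 0' && python3 st.py && python3 -m creep '0 0 0 0.0031 -0.0008 -0.0038 0; 0 0 0 0 0 0 0' && python3 st.py
```

```text
time_s: 11.45
tcp_pos: [0.4921, -0.1717, 0.2398]
eef_rot: [0.894, 0.292, 0.286, 0.184]
force: [-25.4, 4.7, 3.3]
width: 0.0298
gripper_force: 44.9
h under mm 1.57 lat xs,ym mm -1.06 0.02 tilt 0.17 phi 50.82 F zs,xs,ym 22.5 -14.5 -2.0 T [ 0.9   3.3  -0.05] w 0.0298
time_s: 11.62
tcp_pos: [0.4922, -0.1717, 0.2399]
eef_rot: [0.894, 0.293, 0.286, 0.184]
force: [-40.7, 10.0, 12.9]
width: 0.0295
gripper_force: 45.0
h under mm 1.51 lat xs,ym mm -0.95 0.09 tilt 0.25 phi 50.93 F zs,xs,ym 40.2 -20.6 -0.7 T [ 1.29  4.44 -0.06] w 0.0295
```

Firm contact at about 1.5 mm above the estimated root, which is within the 2 mm error of home and far from the 9 mm pin-top height. I'll ease the press, then turn gently both ways to feel whether the pins are in the slots.

```bash
python3 -m creep '0 0 0 -0.0074 0.002 0.0014 0; 0 0 0 0 0 0 0' && python3 st.py && python3 -m creep '-0.0069 0.0018 0.0085 0 0 0 0; 0 0 0 0 0 0 0' && python3 st.py && python3 -m creep '-0.0069 0.0018 0.0085 0 0 0 0; 0 0 0 0 0 0 0' && python3 st.py
```

```text
time_s: 11.78
tcp_pos: [0.492, -0.1717, 0.2399]
eef_rot: [0.893, 0.291, 0.288, 0.185]
force: [-11.1, 3.3, -2.0]
width: 0.0298
gripper_force: 45.0
h under mm 1.66 lat xs,ym mm -1.11 -0.02 tilt 0.1 phi 50.73 F zs,xs,ym 9.4 -6.9 0.3 T [0.67 2.12 0.09] w 0.0298
time_s: 11.95
tcp_pos: [0.4921, -0.1712, 0.2398]
eef_rot: [0.882, 0.323, 0.281, 0.195]
force: [-9.4, 5.2, -1.8]
width: 0.0299
gripper_force: 45.0
h under mm 1.6 lat xs,ym mm -1.19 0.54 tilt 0.02 phi 54.84 F zs,xs,ym 8.8 -5.9 2.6 T [1.04 2.01 0.43] w 0.0299
time_s: 12.12
tcp_pos: [0.4921, -0.1707, 0.2396]
eef_rot: [0.871, 0.354, 0.274, 0.204]
force: [-11.0, 7.0, -2.4]
width: 0.0298
gripper_force: 45.0
h under mm 1.58 lat xs,ym mm -1.43 0.95 tilt 0.08 phi 58.81 F zs,xs,ym 9.5 -7.8 3.8 T [1.2  2.11 0.54] w 0.0298
```

```bash
cat >> st.py <<'E'
print('Tz about shaft', round(float(s['ft_torque']@ZS),3))
E
python3 -m creep '-0.0069 0.0018 0.0085 0 0 0 0; 0 0 0 0 0 0 0' && python3 st.py && python3 -m creep '-0.0069 0.0018 0.0085 0 0 0 0; 0 0 0 0 0 0 0' && python3 st.py
```

```text
time_s: 12.28
tcp_pos: [0.492, -0.1706, 0.2396]
eef_rot: [0.858, 0.384, 0.267, 0.213]
force: [-12.4, 7.8, -0.6]
width: 0.0295
gripper_force: 45.0
h under mm 1.6 lat xs,ym mm -1.51 1.03 tilt 0.09 phi 62.81 F zs,xs,ym 12.0 -7.9 4.3 T [1.28 2.18 0.56] w 0.0295
Tz about shaft -0.013
time_s: 12.45
tcp_pos: [0.492, -0.1706, 0.2395]
eef_rot: [0.844, 0.414, 0.26, 0.222]
force: [-11.3, 7.8, -0.3]
width: 0.0299
gripper_force: 45.0
h under mm 1.59 lat xs,ym mm -1.57 1.06 tilt 0.1 phi 66.8 F zs,xs,ym 11.5 -6.9 4.5 T [1.28 2.18 0.62] w 0.0299
Tz about shaft 0.03
```

The height under gentle pressure stays constant (disc_under at z ≈ 0.2252 against 0.225 for home), so the slots are over the pins and the disc is home. I'll ease the sideways load, open, and check before retreating.

```bash
python3 -m creep '0 0 0 -0.0025 0.005 -0.002 0; 0 0 0 0 0 0 0' && python3 st.py && python3 -c "
from h import *
print(bot.sense()['effort'])" && python3 -m creep '0 0 0 0 0 0 0.4; 0 0 0 0 0 0 0.5; 0 0 0 0 0 0 0.6; 0 0 0 0 0 0 0.7; 0 0 0 0 0 0 0.7; 0 0 0 0 0 0 0.7; 0 0 0 0 0 0 0.7' && python3 st.py
```

```text
time_s: 12.62
tcp_pos: [0.4919, -0.1705, 0.2395]
eef_rot: [0.844, 0.412, 0.26, 0.224]
force: [-5.1, 3.2, -3.7]
width: 0.03
gripper_force: 45.0
h under mm 1.68 lat xs,ym mm -1.66 1.14 tilt 0.11 phi 66.68 F zs,xs,ym 4.3 -3.5 1.6 T [0.82 1.63 0.19] w 0.03
Tz about shaft -0.101
[-4.58898162e-01 -1.35381407e+01 -3.85338628e+01  1.27125710e+00
 -3.16008098e+00 -3.76212364e-02]
time_s: 13.2
tcp_pos: [0.4917, -0.1709, 0.239]
eef_rot: [0.844, 0.412, 0.259, 0.224]
force: [0.4, 0.0, -0.4]
width: 0.0659
gripper_force: 0.0
h under mm 1.3 lat xs,ym mm -2.03 0.64 tilt 0.13 phi 66.69 F zs,xs,ym 2.9 3.2 -0.0 T [0.11 0.27 0.  ] w 0.0659
Tz about shaft -0.022
```

```bash
python3 -m creep '0 0 0 -0.0156 0.004 0.0192 0.7; 0 0 0 -0.031 0.008 0.038 0.8; 0 0 0 -0.031 0.008 0.038 0.8; 0 0 0 -0.062 0.016 0.077 0.8; 0 0 0 -0.062 0.016 0.077 0.8; 0 0 0 -0.062 0.016 0.077 0.8; 0 0 0 -0.062 0.016 0.077 0.8; 0 0 0 0 0 0 0.8'
python3 - <<'E'
from go import *
root=np.array([.5055,-.1752,.225])-.0015*XS+.0011*ZS
w=cams.camera_model('wrist');a=cams.read_camera('wrist');s=cams.camera_model('side');b=cams.read_camera('side')
t=np.linspace(0,2*np.pi,80)
for h,c in((.0125,(0,0,255)),(.0215,(255,0,0))):
    E=root+h*ZS+.0925*(np.outer(np.cos(t),XS)+np.outer(np.sin(t),YM))
    for m,im in((w,a),(s,b)): cv2.polylines(im,[(proj(m,E)*8).round().astype(int)],True,c,1,shift=3)
p=proj(w,[root])[0].astype(int);q=proj(s,[root])[0].astype(int);print(p,q)
f=lambda im,p,r:cv2.resize(im[max(0,p[1]-r):p[1]+r,max(0,p[0]-r):p[0]+r],(395,395),interpolation=cv2.INTER_CUBIC)
cv2.imwrite('pics/final.png',np.hstack([f(a,p,120),f(b,q,50)]))
E
```

```text
time_s: 13.87
tcp_pos: [0.4262, -0.1547, 0.3239]
eef_rot: [0.843, 0.412, 0.26, 0.227]
force: [0.2, -0.1, 0.5]
width: 0.0752
gripper_force: 0.0
[318 189] [371 197]
```

View pics/final.png

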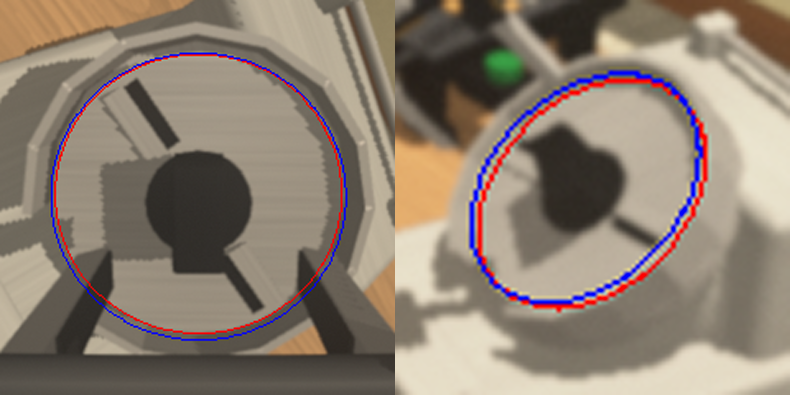

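The final view shows the disc in the chamber with its rim on the red outline (predicted home), not the blue one (9 mm high). The gripper is open and well clear, so I'm handing in.

```bash
python3 -c "
from cell import ticket
print(ticket.hand_in())"
```

```text
the job is handed in; nothing more can be done
None
```

The slicing disc is hung on the slanted shaft and, by position and final picture, fully home on the flange with its slots over the driving pins; I let go of it, did not touch the other things, and handed the job in at about 14 s.

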